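Lock the loose push-and-twist cap on a leaning display canister

TASK

Two steel canisters lean in wooden display stands; on one of them the cap is only resting loose in its collar, its grip bar turned away from the two ribs on the collar. Press that cap down against its spring first, then, without forcing it, twist it clockwise (seen from above the cap) until the bar lines up with the ribs, and let it go so that it springs up into its catch and stays locked. Do not shift or tip the mug, the bowl or the spatula.

Things in the scene. Friction and masses are not known exactly. Their poses are not given: they have to be found in the camera images.
- cap: Loose white plastic cap to lock, 0.08 to 0.17 kg. Flange: disc 88 mm across, 6 mm thick; on it a straight grip bar 72 mm long, 16 mm thick, its top 40 mm above the origin; below, a skirt 64 mm across, 22 mm long. Origin: centre of the flange's underside. z: along the cap's axis, outward (up); x: along the bar. Same after a half turn. At the start the bar is 60 degrees counterclockwise of the ribs.
- cap_grip (a point): Point on the cap's axis inside the grip bar, 26 mm along the cap's z from its origin: 14 mm under the bar's top, 20 mm above the flange's top face. Same axes as the cap.
- cap_lug (a point): Middle of one of the cap's two lugs (14 mm wide, 6 mm tall, reaching 40 mm from the axis), under the +x end of the bar; the other is opposite. They start in the gaps of the collar, with up to 2 mm side play and 7 degrees turning play. Pressed and turned clockwise (seen from above the cap) by 60 degrees, they stand under the notches; solid stops about 7 degrees beyond.
- spring_plate (a joint): Spring plate inside the canister on which the cap sits: 0 at the start, -0.011 m with the cap pressed to the bottom, about -0.003 with the cap locked. It pushes up with about 4 N at 0, 9 N at the bottom. The cap can turn only from -0.007 down. Let go halfway through the turn, the cap stays jammed under the ledge at about -0.007, not locked.
- canister: Steel canister with the loose cap, 96 mm across, fixed in its stand, leaning 25 degrees from upright with its top towards the robot. Origin: centre of its bottom. z: along its axis, outward through the mouth; x: square to the axis, uphill, away from the robot. The cap's origin lies 152 mm along z at the start, 149 mm when locked.
- rim (a point): Centre of the mouth of the canister's black collar (96 mm across), 140 mm along the canister's z. Same axes as the canister.
- rib (a point): Top of one of the two ribs outside the collar (10 mm wide, standing out 8 mm, 30 mm tall), on its +x side, 52 mm from the axis; the other is opposite. The locked bar lies along the canister's x, over the two ribs.
- other_canister: The other canister, the same in every way, fixed in its own stand, its cap already locked (bar along the ribs). Same axes and origin. Nothing is to be done to it. The two canisters may stand either way round, left or right.
- mug: White mug, 80 mm across, 90 mm tall, loose. Origin: centre of its underside.
- bowl: Blue ceramic bowl, 140 mm across, 60 mm tall, loose. Origin: centre of its underside.
- spatula: Spatula lying flat, about 200 mm long, loose. Origin near its middle.
Not all that is in view belongs to the job. What is shaped like the cap but orange or red is not meant.

How it is judged:
On the way:
1. the cap is pressed in, its bar not yet turned, so far that its lugs can pass under the ledges (z of cap in the frame of canister below 0.1465 m and angle between the x axis of cap and the x axis of canister, either way round above 0.75 rad), for 0.1 s.
At the end, for the whole second after the job is handed in: The cap sits locked in the collar of its canister: bar along the ribs within 0.2 rad, cap square to the canister within 0.12 rad and centred within 6 mm along the canister's x, its origin 146.5 to 151 mm along the canister's z (sprung up into the notch), at rest and let go (angle between the x axis of cap and the x axis of canister, either way round below 0.2 rad and angle between the z axis of cap and the z axis of canister, either way round below 0.12 rad and z of cap in the frame of canister between 0.1465 and 0.151 m and x of cap in the frame of canister between -0.006 and 0.006 m and linear speed of cap below 0.02 m/s and angular speed of cap below 0.2 rad/s); the robot touches nothing.
It fails at once if the mug is shifted by over 30 mm or tipped (distance of mug from where it was at the start of the episode above 0.03 m or angle between mug's own z axis and vertical above 0.35 rad).
It fails at once if the bowl is shifted by over 30 mm or tipped (distance of bowl from where it was at the start of the episode above 0.03 m or angle between bowl's own z axis and vertical above 0.35 rad).
It fails at once if the spatula is shifted by over 30 mm (distance of spatula from where it was at the start of the episode above 0.03 m).
It fails at once if the cap is forced: it bears on the canister with over 80 N (contact force between cap and canister above 80 N).
It also fails if it takes over 38 s, if anything falls off the work surface, if the arm or the gripper's body presses on something with over 40 N, if the wrist force passes 120 N, or if a joint passes its speed limit or range.

ROBOT

A 6-joint arm with a two-finger parallel gripper is mounted at the origin on the work surface. World frame = base frame: x ahead of the robot, y to its left, z up, the work surface at z = 0. Lengths are in m, angles in rad, forces in N, time in s.
With the tool pointing down it reaches from about 0.25 to 0.8 m from the base axis. Payload 3.9 kg.
Tool frame: the origin (TCP) lies at the very end of the fingers, on their centre line; the grasp point (between the pads) lies r.grasp_offset behind it (r.grasp_offset is the distance from the TCP to the grasp point, in m); x points along the fingers, z is the direction in which the jaws open and shut, and the axes are right-handed (so a half turn about x gives the same grasp; the last joint's range is limited). The gripper opens to 85 mm and grips with 20 to 120 N. Pads are 22 mm wide; open, the fingers measure 114 mm over their backs; the gripper's body (76 mm by 85 mm) begins 54 mm behind the grasp point. The pads swing forward as they close: fully open they stand 13 mm farther back than shut.
Start: joints at [1.139, 0.26, -0.138, 1.173, 0, 1.571], TCP at [0.22, 0.477, 0.231] pointing down, gripper open.
Joint ranges: [-2.78, 2.78], [-0.83, 1.72], [-1.28, 1.37], [-1.9, 2.12], [-1.57, 1.48], [-3.14, 3.14]. Speed limits (rad/s): [2.57, 2.57, 3.14, 3.14, 3.14, 3.14].

INTERFACE

Orientations are given as a unit quaternion [w, x, y, z].
In Python, from bench import r, effector, ik, cams, finder gives the robot as it stands. Calls block until the motion is done:
- r.move_pose(position, orientation): joint-space move of the TCP to a pose.
- r.servo_line(position, vel=0.15, orientation=None, threshold=None): straight line of the TCP; orientation=None keeps the orientation; vel is the mean speed in m/s. With threshold (N) it stops when the force on the tool has changed by that much, and returns True; else False.
- r.set_joints(angles): joint-space move.
- effector.let_go() and effector.close_gripper(): open the fingers fully, or close them until they stop; the grip force is fixed at half the most.
- r.pause(seconds).
- ik(position, orientation): joint angles nearest the present ones, or None.
- r.read_state(): the state.
- cams.grab_frame(name): name is "scene" or "top"; returns the picture (420x560x3 uint8, blue, green, red); there is no depth.
- cams.get_calibration(name): a dict with "fov_y" (degrees; the focal length in pixels is half the picture's height over the tangent of half this angle, whatever the lens; pixels are square), "cx", "cy" (the principal point, pixels), "pose" (4x4, takes a point from camera to world coordinates). Camera axes: x right, y down, z forward; pixel columns grow to the right and rows downward; lengths in m; the calibration is good to about 2 mm. A picture is of the moment at which its call begins. get_calibration takes no time and is no camera call.
A pose or a line that the arm cannot do raises r.Unreachable and nothing moves.
- r.finish_job(): hands the job in, once; it reports no verdict.
Trained networks look in the newest picture that a camera, given by its name, has taken for a name from the list of things; names that differ only in an ending like _2 or _b are one class to them, and where a whole thing is asked for, a point or a joint stands for the part that bears it (a point fixed in the world has none). Each returns a list of dicts, best first, with "confidence" (0 to 1); they miss things now and then, are a little off and sometimes report something else, mostly with a low value. They report only what shows in the picture. A call takes as long as a camera call. They do not tell look-alikes from the thing itself.
- finder.look_for(camera, query): "bbox" ([left, top, width, height] as shares, 0 to 1, of the picture: columns of its width, rows of its height, round what is visible of it).
The state is a dict: "time": time; "joints": joint angles; "joint_velocities": joint speeds; "effort": joint torques, N m; "position": TCP position; "eef_rot": TCP orientation; "wrist_force": force on the tool from outside, world axes, zero at the start; "ft_torque": the same for the moment, N m; "gripper_width": finger opening in m.
Only numpy, scipy, OpenCV 4.12 (cv2) and the standard library are available. Lean on these libraries where they do the work, as an engineer would, in place of code of your own. Each camera call takes 0.05 s, during which the arm holds its last target.

## Working session

There is one attempt and no reset: what is moved stays moved. The work goes in short steps, each a Python script; the robot and the scene stay as the last script left them, time stands still between calls to the robot, and variables do not carry over. Pictures are saved under pics/ and viewed, and the job is handed in when it is done.

```bash
ls; mkdir -p pics; python3 - <<'E'
from bench import r, effector, ik, cams, finder
import cv2,numpy as np
np.set_printoptions(precision=4,suppress=True)
for c in("scene","top"):
    im=cams.grab_frame(c); cv2.imwrite(f"pics/{c}0.png",im)
    k=cams.get_calibration(c); print(c,k)
    for q in("cap","canister","rim","rib","mug","bowl","spatula"):
        for d in finder.look_for(c,q)[:4]:
            b=d["bbox"]; print(c,q,round(d["confidence"],2),[round(v) for v in(b[0]*560,b[1]*420,b[2]*560,b[3]*420)])
s=r.read_state(); print(s, r.grasp_offset)
E
```

```text
pics
scene {'fov_y': 47.90755450384999, 'cx': 279.7060855046724, 'cy': 213.96378353839592, 'pose': array([[-0.8956,  0.3032, -0.3256,  0.9845],
       [ 0.4445,  0.6419, -0.6248,  0.7076],
       [ 0.0196, -0.7043, -0.7097,  0.9345],
       [ 0.    ,  0.    ,  0.    ,  1.    ]])}
scene cap 0.78 [170, 161, 27, 37]
scene cap 0.66 [233, 150, 7, 27]
scene cap 0.6 [203, 144, 37, 36]
scene canister 0.61 [185, 162, 51, 62]
scene rim 0.93 [187, 163, 50, 62]
scene rib 0.8 [187, 161, 51, 66]
scene mug 0.98 [307, 195, 46, 42]
scene bowl 0.96 [394, 302, 66, 64]
scene spatula 0.69 [232, 137, 62, 13]
scene spatula 0.24 [186, 162, 51, 63]
top {'fov_y': 56.36744151885074, 'cx': 277.78470140185107, 'cy': 204.4345639229117, 'pose': array([[-0.0038, -0.9879,  0.1552,  0.466 ],
       [-0.9999,  0.0022, -0.0103,  0.018 ],
       [ 0.0098, -0.1552, -0.9878,  1.0707],
       [ 0.    ,  0.    ,  0.    ,  1.    ]])}
top cap 0.89 [386, 143, 29, 33]
top cap 0.82 [338, 150, 35, 35]
top cap 0.73 [386, 192, 29, 30]
top canister 0.91 [317, 137, 46, 51]
top canister 0.58 [424, 229, 33, 74]
top rim 0.57 [327, 141, 37, 48]
top rim 0.28 [338, 148, 31, 39]
top rib 0.56 [324, 139, 37, 39]
top mug 0.97 [265, 250, 41, 34]
top bowl 0.57 [103, 244, 51, 54]
top spatula 0.82 [422, 228, 35, 74]
{'time': 0.8, 'joints': array([ 1.139 ,  0.26  , -0.1381,  1.1727,  0.    ,  1.5708]), 'joint_velocities': array([ 0.0007,  0.0004,  0.0001,  0.0003,  0.0002, -0.0005]), 'effort': array([ -0.0015, -40.5551,  25.4225,   0.0007,  -0.0003,  -0.    ]), 'position': array([0.2197, 0.4768, 0.2313]), 'eef_rot': array([ 0.5955, -0.3813,  0.5955,  0.3813]), 'wrist_force': array([0.3001, 0.7445, 0.4031]), 'ft_torque': array([0.0388, 0.0123, 0.0319]), 'gripper_width': 0.08533328594379708} 0.0187
```

View pics/scene0.png

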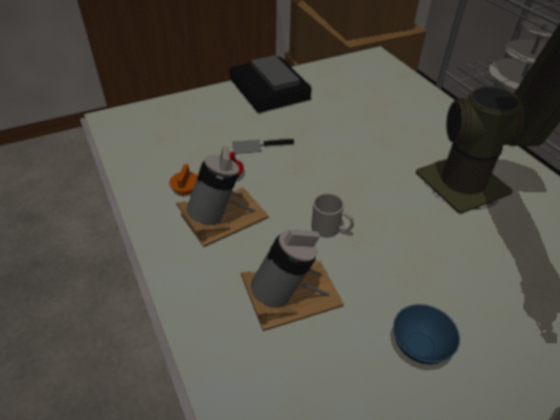

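View pics/top0.png

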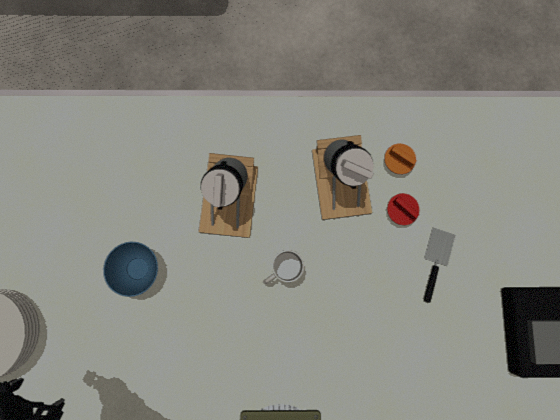

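```bash
python3 - <<'E'
import cv2
a=cv2.imread("pics/scene0.png")[120:260,130:310]; b=cv2.imread("pics/top0.png")[110:240,290:430]
cv2.imwrite("pics/sz0.png",cv2.resize(a,(771,600),interpolation=cv2.INTER_CUBIC)); cv2.imwrite("pics/tz0.png",cv2.resize(b,(646,600),interpolation=cv2.INTER_CUBIC))
E
```

```text
(no output)
```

View pics/sz0.png

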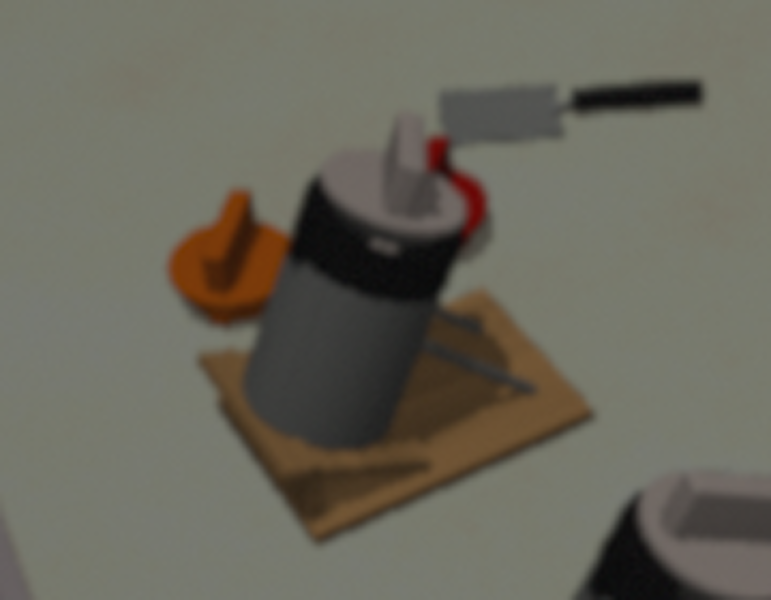

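View pics/tz0.png

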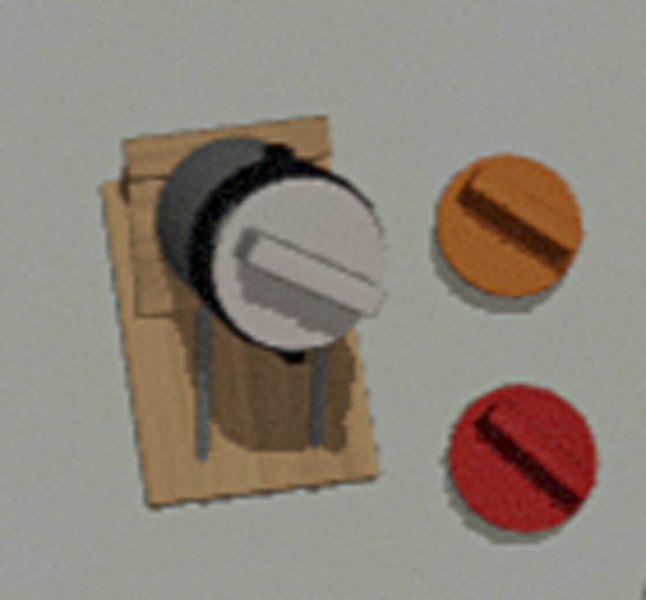

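The scene picture shows the loose cap on the canister at about (218,170), with its bar off the ribs. In the top picture it is the one at (352,168). The canister at top (222,187) has its bar along the ribs, so it is already locked. The orange and red caps lie to the right of the loose one. Next I'll fit the cap model to both pictures.

```bash
cat > fit.py <<'E'
import cv2,numpy as np,sys
from scipy.optimize import minimize
from scipy.spatial.transform import Rotation as R
from bench import cams
L=np.radians(25); SS=4
def frame(yaw):
    # yaw: canister x horizontal heading (away from robot ~ +x)
    h=np.array([np.cos(yaw),np.sin(yaw),0]); up=np.array([0,0,1.])
    z=-np.sin(L)*h+np.cos(L)*up; x=np.cos(L)*h+np.sin(L)*up
    return np.column_stack([x,np.cross(z,x),z])
def proj(c,P):
    k=cams.get_calibration(c); T=np.linalg.inv(k["pose"]); f=210/np.tan(np.radians(k["fov_y"]/2))
    q=P@T[:3,:3].T+T[:3,3]; return np.column_stack([f*q[:,0]/q[:,2]+k["cx"],f*q[:,1]/q[:,2]+k["cy"]])
t=np.linspace(0,2*np.pi,60,endpoint=False)
ring=lambda rad,z:np.column_stack([rad*np.cos(t),rad*np.sin(t),0*t+z])
FL=np.vstack([ring(.044,0),ring(.044,.006)])
BAR=np.array([[sx*.036,sy*.008,z] for sx in(1,-1) for sy in(1,-1) for z in(.006,.04)])
def poses(p):
    Rc=frame(p[3]); return Rc,Rc@R.from_rotvec([0,0,p[4]]).as_matrix()
def render(c,p,box):
    x0,y0,w,h=box; m=np.zeros((h*SS,w*SS),np.uint8); _,Rk=poses(p)
    for pts in(FL,BAR):
        u=proj(c,pts@Rk.T+p[:3]); u=(u-[x0,y0]+.5)*SS-.5
        cv2.fillConvexPoly(m,cv2.convexHull(np.round(u*16).astype(np.int32)),255,shift=4)
    return cv2.resize(m,(w,h),interpolation=cv2.INTER_AREA)/255.
E
python3 - <<'E'
import cv2
a=cv2.imread("pics/scene0.png"); b=cv2.imread("pics/top0.png")
for n,im,pts in(("s",a,[(208,160),(214,157),(222,165),(225,155),(228,167),(200,140),(250,190),(240,165),(205,175),(212,200),(219,177)]),("t",b,[(342,160),(340,175),(350,175),(360,167),(365,160),(345,182),(380,140),(366,185),(330,150),(335,142)])):
    for p in pts: print(n,p,im[p[1],p[0]])
E
```

```text
s (208, 160) [ 99 103 110]
s (214, 157) [ 98 102 110]
s (222, 165) [75 78 85]
s (225, 155) [ 99 103 111]
s (228, 167) [64 67 71]
s (200, 140) [108 121 119]
s (250, 190) [108 121 120]
s (240, 165) [  8   7 105]
s (205, 175) [12 14 13]
s (212, 200) [55 56 56]
s (219, 177) [64 68 72]
t (342, 160) [107 111 117]
t (340, 175) [143 150 155]
t (350, 175) [ 96 101 107]
t (360, 167) [129 135 140]
t (365, 160) [139 144 152]
t (345, 182) [140 146 154]
t (380, 140) [149 156 155]
t (366, 185) [ 83 118 143]
t (330, 150) [57 62 60]
t (335, 142) [69 69 67]
```

```bash
cat > run1.py <<'E'
from fit import *
import os
for c in("scene","top"):
    if not os.path.exists(f"{c}_avg.npy"):
        np.save(f"{c}_avg.npy",np.mean([cams.grab_frame(c).astype(float) for _ in range(6)],0))
box={"scene":(190,135,60,60),"top":(322,135,60,65)}
M={}
for c in box:
    x,y,w,h=box[c]; im=np.load(f"{c}_avg.npy")[y:y+h,x:x+w]
    lum=im.mean(2); d=(im[:,:,2]-im[:,:,1]); 
    rel=d/np.maximum(lum,1)   # chroma
    ref=.058 if c=="scene" else .048
    m=np.clip((rel+0.012)/(ref+0.012),0,1); m[rel>.14]=0; m[lum<(35 if c=="scene" else 50)]=0
    n,lab,st,_=cv2.connectedComponentsWithStats((m>.5).astype(np.uint8)); k=1+st[1:,4].argmax()
    keep=cv2.dilate((lab==k).astype(np.uint8),np.ones((3,3))); m*=keep; M[c]=m
def cost(p): return sum(((render(c,p,box[c])-M[c])**2).sum() for c in box)
best=None
for x in(.62,.66,.70):
  for yaw in(-.1,.1):
   for b in(np.radians(60),):
    res=minimize(cost,[x,-.13,.19,yaw,b],method="Nelder-Mead",options=dict(initial_simplex=np.array([[x,-.13,.19,yaw,b]]+[[x+.03*(i==0),-.13+.03*(i==1),.19+.03*(i==2),yaw+.15*(i==3),b+.15*(i==4)] for i in range(5)]),maxiter=600,xatol=1e-4,fatol=1e-2))
    print(res.fun,res.x.round(4),np.degrees(res.x[3:]).round(1))
    if best is None or res.fun<best.fun: best=res
np.save("p.npy",best.x); p=best.x
Rc,_=poses(p); print("bottom",(p[:3]-.152*Rc[:,2]).round(4))
for c in box:
    x,y,w,h=box[c]; im=np.load(f"{c}_avg.npy").astype(np.uint8); S=8
    z=cv2.resize(im[y:y+h,x:x+w],None,fx=S,fy=S,interpolation=cv2.INTER_CUBIC); z=cv2.convertScaleAbs(z,alpha=1.5)
    _,Rk=poses(p)
    def dr(P,col): cv2.polylines(z,[np.round((proj(c,P)-[x,y]+.5)*S-.5).astype(int)],True,col,1)
    dr(FL[:60]@Rk.T+p[:3],(0,255,0)); dr(FL[60:]@Rk.T+p[:3],(0,255,0))
    dr(BAR[[1,3,7,5]]@Rk.T+p[:3],(0,0,255)); dr(BAR[[0,2,6,4]]@Rk.T+p[:3],(255,0,255))
    o=p[:3]-.152*Rc[:,2]
    dr(ring(.048,.14)@Rc.T+o,(255,255,0)); dr(ring(.048,.0)@Rc.T+o,(255,255,0))
    for s in(1,-1): dr(np.array([[s*.048,-.005,.14],[s*.056,-.005,.14],[s*.056,.005,.14],[s*.048,.005,.14]])@Rc.T+o,(0,255,255))
    mm=cv2.resize((M[c]*255).astype(np.uint8),None,fx=5,fy=5); 
    cv2.imwrite(f"pics/fit_{c}{sys.argv[1]}.png",z); cv2.imwrite(f"pics/mask_{c}{sys.argv[1]}.png",mm)
E
python3 run1.py 1
```

```text
1560.6849059822198 [ 0.56   -0.112   0.208  -0.01    1.1372] [-0.6 65.2]
1560.6849059822198 [ 0.56   -0.112   0.208   0.19    1.1372] [10.9 65.2]
159.85518022018397 [ 0.6962 -0.1708  0.1787 -0.095   1.0818] [-5.4 62. ]
115.40677857668486 [ 0.6963 -0.1698  0.1793  0.1771  0.9657] [10.1 55.3]Traceback (most recent call last):
  File "run1.py", line 21, in <module>
    res=minimize(cost,[x,-.13,.19,yaw,b],method="Nelder-Mead",options=dict(initial_simplex=np.array([[x,-.13,.19,yaw,b]]+[[x+.03*(i==0),-.13+.03*(i==1),.19+.03*(i==2),yaw+.15*(i==3),b+.15*(i==4)] for i in range(5)]),maxiter=600,xatol=1e-4,fatol=1e-2))
    res = _minimize_neldermead(fun, x0, args, callback, bounds=bounds,
                               **options)
    fxr = func(xr)
    fx = function(np.copy(x), *(wrapper_args + args))
  File "run1.py", line 16, in cost
    def cost(p): return sum(((render(c,p,box[c])-M[c])**2).sum() for c in box)
                        ~~~^^^^^^^^^^^^^^^^^^^^^^^^^^^^^^^^^^^^^^^^^^^^^^^^^^^
  File "run1.py", line 16, in <genexpr>
    def cost(p): return sum(((render(c,p,box[c])-M[c])**2).sum() for c in box)
                              ~~~~~~^^^^^^^^^^^^
  File "fit.py", line 23, in render
    u=proj(c,pts@Rk.T+p[:3]); u=(u-[x0,y0]+.5)*SS-.5
  File "fit.py", line 12, in proj
    k=cams.get_calibration(c); T=np.linalg.inv(k["pose"]); f=210/np.tan(np.radians(k["fov_y"]/2))
ValueError: time passes only in moves, steps and waits
```

```bash
python3 - <<'E'
s=open("fit.py").read()
s=s.replace("L=np.radians(25)",'''CAL={c:cams.get_calibration(c) for c in("scene","top")}
L=np.radians(25)''').replace("k=cams.get_calibration(c);","k=CAL[c];")
open("fit.py","w").write(s)
s=open("run1.py").read()
s=s.replace("for x in(.62,.66,.70)","for x in(.696,)").replace("(-.1,.1)","(-.1,0,.1,.2)").replace("-.13","-.17").replace(".19",".179").replace("+.03","+.015")
open("run1.py","w").write(s)
E
python3 run1.py 1
```

```text
113.99002768005266 [ 0.6962 -0.17    0.1792  0.1457  1.0096] [ 8.3 57.8]
113.8094136411984 [ 0.6962 -0.1701  0.1793  0.1393  1.0106] [ 8.  57.9]
113.68981893360544 [ 0.6962 -0.1701  0.1792  0.1299  1.0116] [ 7.4 58. ]
112.38999914570059 [ 0.6963 -0.1701  0.1791  0.1342  1.0228] [ 7.7 58.6]
bottom [ 0.7599 -0.1615  0.0414]
```

View pics/fit_top1.png

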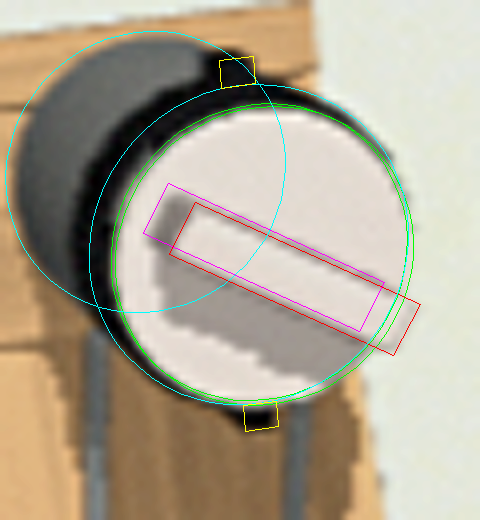

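View pics/fit_scene1.png

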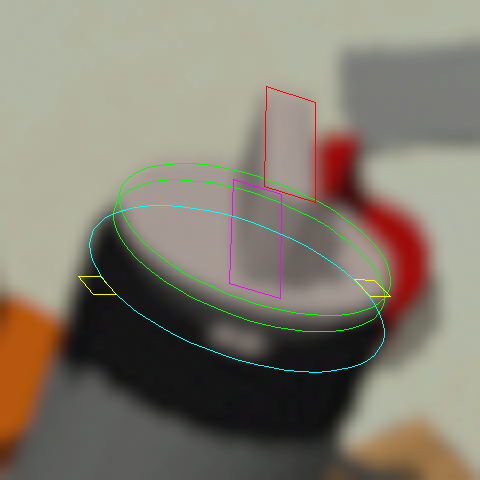

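```bash
python3 - <<'E'
import cv2,numpy as np
a=cv2.imread("pics/mask_scene1.png");b=cv2.imread("pics/mask_top1.png")
h=max(a.shape[0],b.shape[0]);o=np.zeros((h,a.shape[1]+b.shape[1]+5,3),np.uint8);o[:a.shape[0],:a.shape[1]]=a;o[:b.shape[0],a.shape[1]+5:]=b
cv2.imwrite("pics/masks.png",o)
E
```

```text
(no output)
```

View pics/masks.png

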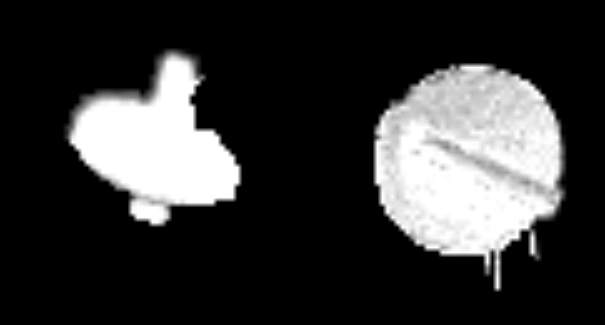

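```bash
python3 - <<'E'
s=open("run1.py").read()
s=s.replace("M={}","M={};W={}").replace("m*=keep; M[c]=m",'''m*=keep; M[c]=m
    W[c]=1.-cv2.dilate((rel>.14).astype(np.uint8),np.ones((5,5)))
    if c=="scene": W[c][39:47,23:37]=0
    else: W[c][48:,:]*=1; m[53:,:]=0; m[rel>.10]=0''')
s=s.replace("((render(c,p,box[c])-M[c])**2)","(W[c]*(render(c,p,box[c])-M[c])**2)").replace("for c in box)","for c in (USE or box))").replace("best=None","USE=sys.argv[2:]\nbest=None")
open("run1.py","w").write(s)
E
python3 run1.py 2 ; for c in top scene; do echo $c; python3 run1.py _$c $c;done; python3 run1.py 2 >/dev/null
python3 - <<'E'
import cv2,numpy as np
ims=[cv2.imread(f"pics/{n}") for n in("fit_scene2.png","fit_scene_scene.png")]
cv2.imwrite("pics/cmp.png",cv2.resize(np.hstack(ims),(800,400)))
E
```

```text
32.323622932742644 [ 0.6967 -0.1684  0.1816  0.086   1.0678] [ 4.9 61.2]
32.451986027893724 [ 0.6968 -0.1685  0.1818  0.0732  1.0851] [ 4.2 62.2]
32.74073514201053 [ 0.6968 -0.1684  0.1818  0.0944  1.065 ] [ 5.4 61. ]
32.41548040030417 [ 0.6967 -0.1685  0.1817  0.0696  1.0883] [ 4.  62.4]
bottom [ 0.7607 -0.1629  0.0438]
top
22.0566623149942 [ 0.698  -0.1708  0.1739  0.0743  1.0917] [ 4.3 62.6]
21.837518837797596 [ 0.6977 -0.1699  0.1761  0.1193  1.0364] [ 6.8 59.4]
22.868659625878976 [ 0.6952 -0.1682  0.1829  0.0765  1.1127] [ 4.4 63.8]
22.58984527932133 [ 0.6961 -0.169   0.1802  0.0902  1.0729] [ 5.2 61.5]
bottom [ 0.7615 -0.1623  0.0383]
scene
8.56087014687806 [ 0.697  -0.1724  0.1795  0.0767  1.0455] [ 4.4 59.9]
8.594943640980269 [ 0.6973 -0.1702  0.1814  0.0733  1.0632] [ 4.2 60.9]
8.424796190634822 [ 0.6977 -0.1699  0.1817  0.0922  1.0121] [ 5.3 58. ]
8.399603605592809 [ 0.697  -0.1715  0.1803  0.0958  1.0159] [ 5.5 58.2]
bottom [ 0.7609 -0.1653  0.0425]
```

View pics/cmp.png

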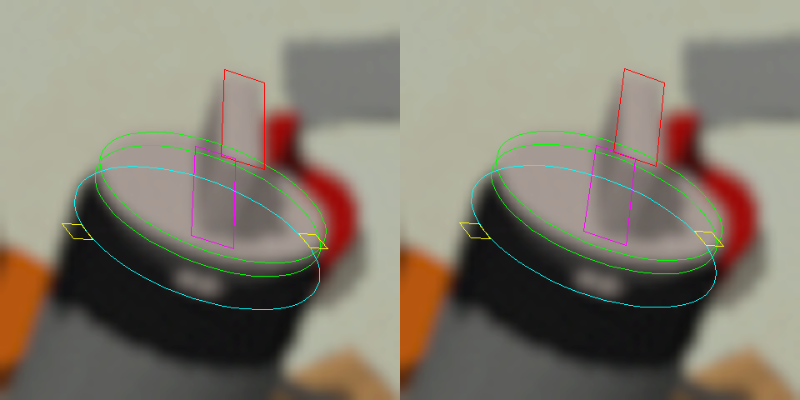

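```bash
cat >> run1.py <<'E'
for c in box:
    x,y,w,h=box[c]; S=10
    im=np.load(f"{c}_avg.npy")[y:y+h,x:x+w]; z=cv2.resize(cv2.convertScaleAbs(im,alpha=1.6),None,fx=S,fy=S,interpolation=cv2.INTER_NEAREST)
    for m,col in((M[c],(0,255,0)),(render(c,p,box[c]),(0,0,255))):
        u=cv2.resize(m.astype(np.float32),None,fx=S,fy=S,interpolation=cv2.INTER_LINEAR)
        cs,_=cv2.findContours((u>.5).astype(np.uint8),cv2.RETR_EXTERNAL,cv2.CHAIN_APPROX_NONE); cv2.drawContours(z,cs,-1,col,1)
    cv2.imwrite(f"pics/cont_{c}.png",z[:600])
E
python3 run1.py 3|tail -1
```

```text
bottom [ 0.7607 -0.1629  0.0438]
```

View pics/cont_scene.png

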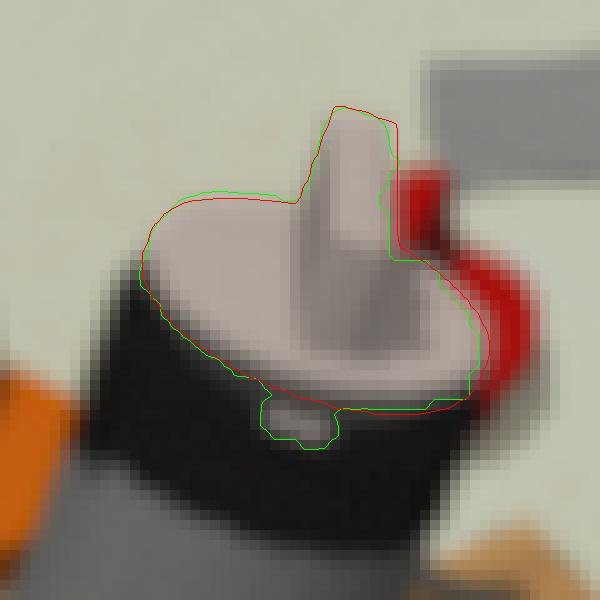

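View pics/cont_top.png

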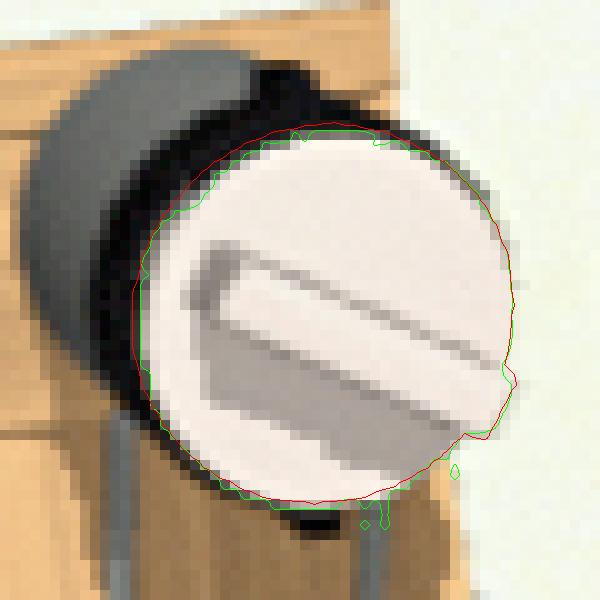

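```bash
python3 - <<'E'
from fit import *
def ray(c,u,z):
    k=CAL[c]; f=210/np.tan(np.radians(k["fov_y"]/2)); d=k["pose"][:3,:3]@np.array([(u[0]-k["cx"])/f,(u[1]-k["cy"])/f,1]); o=k["pose"][:3,3]
    return o+d*(z-o[2])/d[2]
tz=lambda a,b:(290+(a+.5)/4.615-.5,110+(b+.5)/4.615-.5); sz=lambda a,b:(130+(a+.5)/4.285-.5,120+(b+.5)/4.285-.5)
for z in(.01,.02):
  l1,l2=ray("top",tz(103,185),z),ray("top",tz(150,506),z); r2=ray("top",tz(378,476),z)
  print("top",z,"left edge yaw",np.degrees(np.arctan2((l1-l2)[1],(l1-l2)[0])),"front",np.degrees(np.arctan2((l2-r2)[1],(l2-r2)[0]))-90)
  a,b,c=[ray("scene",sz(*q),z) for q in((318,543),(594,413),(483,289))]
  print("scene side",np.degrees(np.arctan2((a-b)[1],(a-b)[0])),"front",np.degrees(np.arctan2((c-b)[1],(c-b)[0]))+90,"mid-front",((b+c)/2).round(4),"topmid",((l2+r2)/2).round(4))
# rib yaw: project rib tops for yaw candidates with fixed cap origin
for yaw in(3,5,7,9):
    y=np.radians(yaw);Rc=frame(y);o=np.array([.6966,-.169,.1815])-.152*Rc[:,2]
    print(yaw,[proj("top",(o+Rc@[s*.052,0,.14])[None]).round(1).tolist() for s in(1,-1)])
E
```

```text
top 0.01 left edge yaw 7.085673867971627 front 7.3671643842289996
scene side 8.126759142079305 front 7.158060943443061 mid-front [ 0.601  -0.1822  0.01  ] topmid [ 0.6003 -0.1816  0.01  ]
top 0.02 left edge yaw 7.085673867971631 front 7.367164384228971
scene side 8.126759142079342 front 7.158060943443019 mid-front [ 0.6051 -0.1726  0.02  ] topmid [ 0.599  -0.1798  0.02  ]
3 [[[352.7, 142.9]], [[352.4, 186.3]]]
5 [[[351.9, 143.0]], [[353.0, 186.3]]]
7 [[[351.2, 143.0]], [[353.6, 186.2]]]
9 [[[350.4, 143.1]], [[354.2, 186.1]]]
```

```bash
sed -e 's/for yaw in([^)]*)/for yaw in(.1274,)/' -e 's/res=minimize(cost,.*/res=minimize(lambda q:cost([q[0],q[1],q[2],.1274,q[3]]),[x,-.17,.18,b],method="Nelder-Mead",options=dict(initial_simplex=np.array([[x,-.17,.18,b],[x+.01,-.17,.18,b],[x,-.16,.18,b],[x,-.17,.19,b],[x,-.17,.18,b+.1]]),maxiter=600));res.x=np.insert(res.x,3,.1274)/' run1.py > run2.py; python3 run2.py 4; cat > plan.py <<'E'
from fit import *
from bench import r,effector,ik
p=np.load("p.npy"); YAW=.1274; Rc=frame(YAW); Z=Rc[:,2]; CAP=p[:3].copy()
def quat(ang,flip=0):
    # tool x = -Z; jaw (tool z) perpendicular to the bar (bar at ang from canister x)
    xt=-Z; zt=Rc@np.array([-np.sin(ang),np.cos(ang),0]); zt=-zt if flip else zt
    q=R.from_matrix(np.column_stack([xt,np.cross(zt,xt),zt])).as_quat(); return np.array([q[3],q[0],q[1],q[2]])
def tip(h,dx=0,dy=0): return CAP+h*Z+Rc@np.array([dx,dy,0])  # h above cap origin
E
python3 - <<'E'
from plan import *
np.set_printoptions(precision=3,suppress=True)
A=np.radians(60)
for f in(0,1):
    for a in(A+.02,A/2,-.1):
        for h in(.15,.009,-.003):
            j=ik(tip(h),quat(a,f)); print(f,round(np.degrees(a)),h,j)
E
```

```text
33.25093356412901 [ 0.6967 -0.1685  0.1814  0.1274  1.0378] [ 7.3 59.5]
bottom [ 0.7604 -0.1604  0.0436]
0 61 0.15 [-0.37   0.183 -0.117  0.881  0.203 -1.525]
0 61 0.009 [-0.322  0.336 -0.249  0.589  0.185 -1.479]
0 61 -0.003 [-0.318  0.351 -0.256  0.565  0.183 -1.476]
0 30 0.15 [-0.37   0.183 -0.117  0.881  0.203 -0.981]
0 30 0.009 [-0.322  0.336 -0.249  0.589  0.185 -0.935]
0 30 -0.003 [-0.318  0.351 -0.256  0.565  0.183 -0.932]
0 -6 0.15 [-0.37   0.183 -0.117  0.881  0.203 -0.357]
0 -6 0.009 [-0.322  0.336 -0.249  0.589  0.185 -0.312]
0 -6 -0.003 [-0.318  0.351 -0.256  0.565  0.183 -0.308]
1 61 0.15 [-0.37   0.183 -0.117  0.881  0.203  1.617]
1 61 0.009 [-0.322  0.336 -0.249  0.589  0.185  1.663]
1 61 -0.003 [-0.318  0.351 -0.256  0.565  0.183  1.666]
1 30 0.15 [-0.37   0.183 -0.117  0.881  0.203  2.161]
1 30 0.009 [-0.322  0.336 -0.249  0.589  0.185  2.206]
1 30 -0.003 [-0.318  0.351 -0.256  0.565  0.183  2.21 ]
1 -6 0.15 [-0.37   0.183 -0.117  0.881  0.203  2.784]
1 -6 0.009 [-0.322  0.336 -0.249  0.589  0.185  2.83 ]
1 -6 -0.003 [-0.318  0.351 -0.256  0.565  0.183  2.833]
```

```bash
python3 - <<'E'
from plan import *
s=r.read_state(); print(s["time"])
q=s["eef_rot"]
r.move_pose(np.array([.25,.40,.38]),q); print(r.read_state()["time"])
r.move_pose(tip(.15),quat(np.radians(60),1)); s=r.read_state(); print(s["time"],s["position"],tip(.15),s["wrist_force"])
r.servo_line(tip(.06),vel=.12); s=r.read_state(); print(s["time"],s["position"],tip(.06),s["wrist_force"],s["ft_torque"])
for c in("scene","top"): cv2.imwrite(f"pics/{c}5.png",cams.grab_frame(c))
a=cv2.imread("pics/scene5.png")[90:210,150:310]; b=cv2.imread("pics/top5.png")[100:220,290:430]
cv2.imwrite("pics/z5.png",np.hstack([cv2.resize(a,(400,300),interpolation=2),cv2.resize(b,(350,300),interpolation=2)]))
E
```

```text
1.4
2.1167
4.575 [ 0.63404646 -0.17562194  0.31745378] [ 0.63382823 -0.17659146  0.31732283] [-0.64526037  0.33687621  1.01825755]
5.475 [ 0.67195031 -0.17182687  0.23661608] [ 0.67155561 -0.17175882  0.23575513] [-0.79119475  1.13175417 -0.20531189] [-0.03753987  0.39578125  0.02355364]
```

View pics/z5.png

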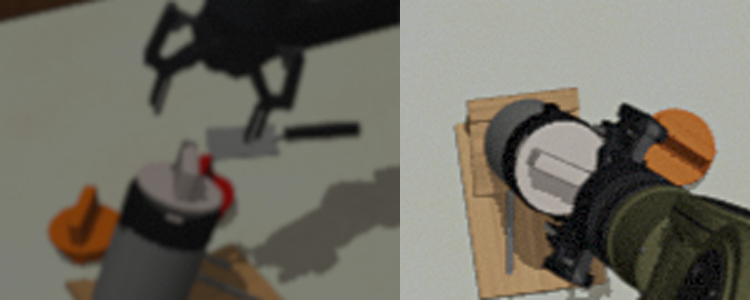

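The fingers straddle the bar: scene view, bar at about (188,165) in the zoomed picture, between the finger tips at (158,108) and (255,138). Next step: go down and grip.

```bash
python3 - <<'E'
from plan import *
np.set_printoptions(precision=4,suppress=True)
def show(n):
    s=r.read_state(); d=Rc.T@(s["position"]-CAP); print(n,round(s["time"],2),"tcp in can",d*1e3,"F",Rc.T@s["wrist_force"],"T",Rc.T@s["ft_torque"],"w",s["gripper_width"])
show("pre")
print(r.servo_line(tip(.011),vel=.06,threshold=8)); show("down")
effector.close_gripper(); show("closed"); r.pause(.2); show("closed2")
for c in("scene","top"): cv2.imwrite(f"pics/{c}6.png",cams.grab_frame(c))
a=cv2.imread("pics/scene6.png")[110:210,150:290]; b=cv2.imread("pics/top6.png")[100:220,290:430]
cv2.imwrite("pics/z6.png",np.hstack([cv2.resize(a,(420,300),interpolation=2),cv2.resize(b,(350,300),interpolation=2)]))
E
```

```text
pre 5.58 tcp in can [ 0.9924 -0.3274 61.0792] F [-0.2169 -0.3173  0.4295] T [-0.056   0.3781 -0.0308] w 0.08559900110575937
False
down 6.54 tcp in can [ 0.3896 -0.1136 11.2793] F [-0.3718 -1.1624  0.2833] T [0.0284 0.3824 0.0103] w 0.08574404023353205
closed 7.18 tcp in can [ 0.0968 -0.0657 11.2831] F [-0.0611  1.1166  1.9625] T [0.0221 0.5041 0.0156] w 0.015030257950311286
closed2 7.38 tcp in can [ 0.0915 -0.0473 11.1774] F [-0.2337 -0.274   2.3002] T [ 0.0123  0.4779 -0.055 ] w 0.01485745626069269
```

View pics/z6.png

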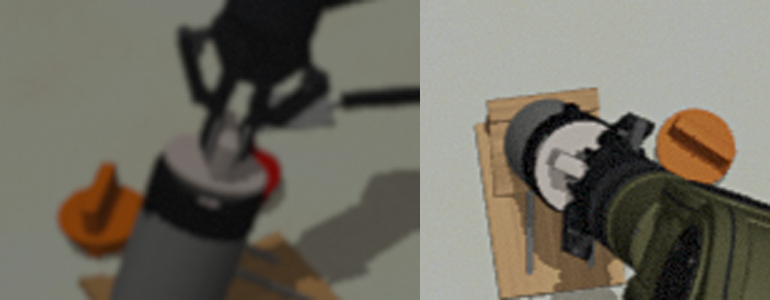

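Both fingers are on the bar and the side forces are small. Now press down in steps, watching the force.

```bash
cat >> plan.py <<'E'
np.set_printoptions(precision=2,suppress=True)
def show(n):
    s=r.read_state(); d=Rc.T@(s["position"]-CAP); m=R.from_quat(np.roll(s["eef_rot"],-1)).as_matrix(); b=Rc.T@m[:,1]
    print(n,round(s["time"],2),"tcp",d*1e3,"F",Rc.T@s["wrist_force"],"T",Rc.T@s["ft_torque"],"w",round(s["gripper_width"]*1e3,2),"bar",np.degrees(np.arctan2(b[1],b[0])).round(1)); return s
E
python3 - <<'E'
from plan import *
for h in(.007,.004,.002,.001):
    st=r.servo_line(tip(h),vel=.03,threshold=22); show(h)
    if st: print("stop"); break
r.pause(.15); show("hold")
E
```

```text
0.007 7.77 tcp [ 0.11 -0.08  6.98] F [-1.39  0.36  4.52] T [ 0.06  0.56 -0.06] w 14.72 bar 60.0
0.004 8.02 tcp [ 0.1  -0.04  4.04] F [-0.48  1.54  5.86] T [ 0.08  0.61 -0.01] w 15.04 bar 60.0
0.002 8.27 tcp [ 0.1  -0.06  2.21] F [-1.01  0.52  6.51] T [ 0.09  0.65 -0.01] w 15.12 bar 60.0
0.001 8.52 tcp [ 0.09 -0.06  1.28] F [-0.88 -0.32  7.11] T [ 0.12  0.75 -0.07] w 15.17 bar 60.0
hold 8.67 tcp [ 0.12 -0.05  1.36] F [-1.21  0.96  6.74] T [ 0.14  0.64 -0.01] w 14.91 bar 60.0
```

Pressed about 10 mm, and the force is rising like a spring with no hard contact. Now twist clockwise, watching the torque.

```bash
python3 - <<'E'
from plan import *
for a in(52,44,36,28,20):
    st=r.servo_line(tip(.001),vel=.02,orientation=quat(np.radians(a),1),threshold=15); s=show(a)
    if st or abs((Rc.T@s["ft_torque"])[2])>.8: print("stop"); break
E
```

```text
52 8.96 tcp [ 0.65 -0.3   1.53] F [0.67 0.23 6.43] T [-0.01  0.55 -0.07] w 14.81 bar 52.0
44 9.25 tcp [ 1.   -0.47  1.64] F [-0.55  0.13  6.76] T [ 0.02  0.53 -0.08] w 15.16 bar 44.0
36 9.54 tcp [ 1.15 -0.55  1.69] F [-0.27 -1.08  7.3 ] T [-0.11  0.44 -0.04] w 15.27 bar 36.0
28 9.83 tcp [ 1.25 -0.59  1.7 ] F [ 0.18 -0.11  6.95] T [-0.09  0.37 -0.1 ] w 15.23 bar 28.0
20 10.12 tcp [ 1.33 -0.66  1.76] F [ 0.58 -1.03  5.99] T [-0.1   0.43 -0.14] w 14.8 bar 20.0
```

```bash
python3 - <<'E'
from plan import *
for a in(13,6,0):
    st=r.servo_line(tip(.001),vel=.02,orientation=quat(np.radians(a),1),threshold=15); s=show(a)
    if st or abs((Rc.T@s["ft_torque"])[2])>.8: print("stop"); break
r.pause(.2); show("hold")
for c in("scene","top"): cv2.imwrite(f"pics/{c}7.png",cams.grab_frame(c))
a=cv2.imread("pics/scene7.png")[110:210,150:290]; b=cv2.imread("pics/top7.png")[100:220,290:430]
cv2.imwrite("pics/z7.png",np.hstack([cv2.resize(a,(420,300),interpolation=2),cv2.resize(b,(350,300),interpolation=2)]))
E
```

```text
13 10.4 tcp [ 1.36 -1.23  1.81] F [ 0.28 -0.62  6.9 ] T [-0.27  0.42 -0.11] w 15.48 bar 13.0
6 10.68 tcp [ 1.48 -1.73  1.88] F [-0.26 -2.45  6.34] T [-0.52  0.39 -0.12] w 15.39 bar 6.0
0 10.93 tcp [ 1.55 -2.18  1.95] F [ 0.39 -4.08  5.78] T [-0.67  0.44 -0.1 ] w 14.88 bar -0.0
hold 11.13 tcp [ 1.52 -2.2   1.91] F [ 0.92 -3.64  5.78] T [-0.68  0.48 -0.09] w 15.09 bar -0.0
```

View pics/z7.png

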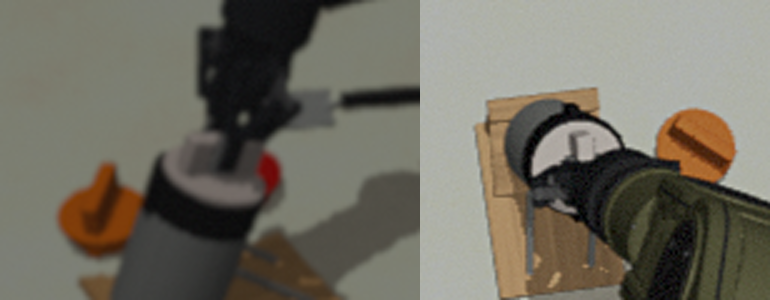

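The cap turned freely to 0°, but the TCP drifted 2 mm sideways, giving a 4 N side force. I'll correct that before letting go.

```bash
python3 - <<'E'
from plan import *
r.servo_line(tip(.001,0,0),vel=.02,threshold=15); show("recentre")
d=Rc.T@(r.read_state()["position"]-CAP)
r.servo_line(tip(.001-(d[2]-.001),-d[0],-d[1]),vel=.02,threshold=15); show("comp"); r.pause(.2); show("hold")
E
```

```text
recentre 11.48 tcp [ 1.53 -2.19  1.94] F [-0.32 -3.36  6.36] T [-0.67  0.43 -0.09] w 15.67 bar -0.0
comp 11.78 tcp [ 1.55 -2.02  2.01] F [-0.01 -6.91  7.86] T [-1.35  0.39  0.07] w 15.26 bar -0.0
hold 11.97 tcp [ 1.55 -2.    1.99] F [ 0.52 -6.51  8.55] T [-1.37  0.38  0.02] w 15.32 bar -0.0
```

The side force grew when I commanded +y. That means the cap's true axis is about 2 mm towards -y of my estimate, which fits the drift. I'll command there to relax the force, then ease up towards the catch and open.

```bash
python3 - <<'E'
from plan import *
r.servo_line(tip(.0005,.0005,-.0025),vel=.02); show("relax"); r.pause(.1); s=show("relax2")
for h in(.003,.005,.0065):
    st=r.servo_line(tip(h,.0005,-.0025),vel=.02,threshold=12); show(h)
    if st: print("stop");break
E
```

```text
relax 12.38 tcp [ 1.55 -2.37  1.12] F [-0.29  0.91  6.89] T [0.21 0.4  0.  ] w 15.26 bar 0.0
relax2 12.48 tcp [ 1.57 -2.38  1.14] F [-0.07  1.23  7.79] T [ 0.2   0.48 -0.03] w 14.99 bar 0.0
0.003 12.76 tcp [ 1.54 -2.34  3.58] F [-0.63  0.55  5.61] T [ 0.21  0.39 -0.03] w 15.04 bar 0.0
0.005 13.01 tcp [ 1.54 -2.36  5.49] F [1.11 0.78 5.13] T [0.25 0.14 0.01] w 15.21 bar 0.0
0.0065 13.26 tcp [ 1.46 -2.36  6.79] F [2.91 1.9  4.24] T [ 0.33 -0.06 -0.05] w 15.18 bar 0.0
```

The cap has come up past the jam height (plate about -4.4 mm), so the lugs are entering the notches. Open, back away and look.

```bash
python3 - <<'E'
from plan import *
effector.let_go(); r.pause(.2); show("open")
r.servo_line(tip(.13,.0005,-.0025),vel=.15); show("up")
q=quat(0,1)
r.move_pose(np.array([.45,.0,.42]),r.read_state()["eef_rot"]); show("away")
for c in("scene","top"):
    m=np.mean([cams.grab_frame(c).astype(float) for _ in range(4)],0); np.save(f"{c}_end.npy",m); cv2.imwrite(f"pics/{c}8.png",m)
a=cv2.imread("pics/scene8.png")[110:230,150:330]; b=cv2.imread("pics/top8.png")[110:230,190:430]
cv2.imwrite("pics/z8.png",np.vstack([cv2.resize(a,(450,300),interpolation=2),cv2.resize(b,(450,225),interpolation=2)]))
E
```

```text
open 14.14 tcp [ 0.55 -2.51  6.55] F [-0.56 -0.44  0.24] T [0.05 0.38 0.03] w 85.11 bar 0.0
up 15.12 tcp [ -0.32  -2.25 129.12] F [ 0.22 -0.52  0.64] T [0.02 0.39 0.03] w 85.58 bar -0.0
away 16.23 tcp [-101.3   198.14  309.66] F [ 1.1  -0.24 -0.01] T [0.01 0.34 0.05] w 85.55 bar -0.0[ WARN:0@10.481] global loadsave.cpp:1063 imwrite_ Unsupported depth image for selected encoder is fallbacked to CV_8U.
```

View pics/z8.png

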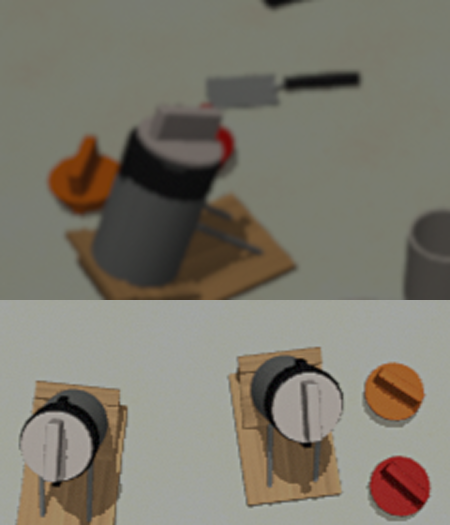

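The bar now lies over the ribs, like on the other canister. Its lower end points to the lower rib at about (307,440) in the zoomed top view. Next I check depth and angle by refitting.

```bash
sed -e 's/_avg.npy/_end.npy/g' -e 's/np.save("p.npy",best.x);//' -e 's/b in(np.radians(60),)/b in(0.05,)/' run2.py > run3.py; python3 run3.py 9; python3 - <<'E'
from fit import *
p=np.load("p.npy"); Rc=frame(.1274); print("start",p)
import subprocess
E
```

```text
start [ 0.6967072  -0.16853705  0.18137666  0.1274      1.03775509]  File "run3.py", line 28
    p=best.x
            ^
IndentationError: unindent does not match any outer indentation level
```

View pics/cont_scene.png

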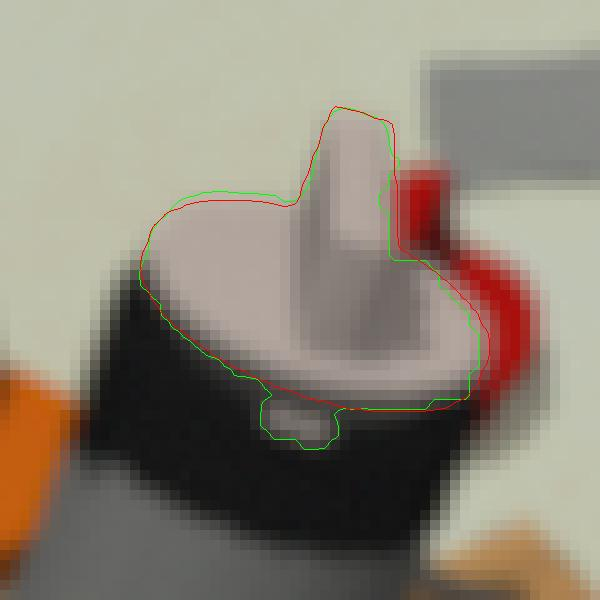

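View pics/cont_top.png

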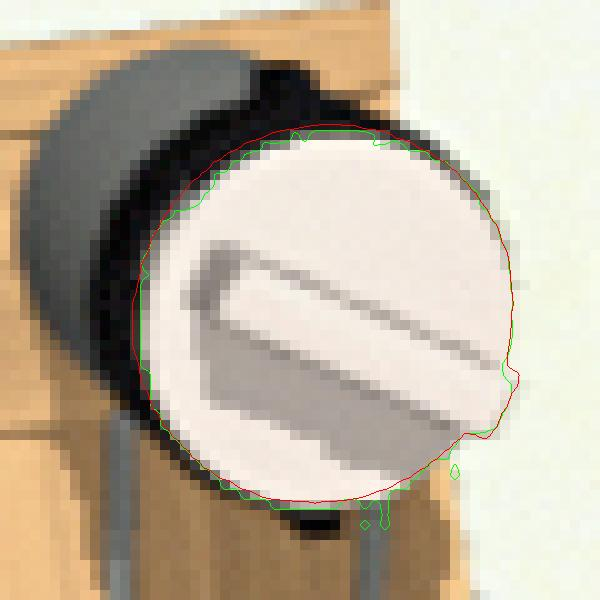

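```bash
sed -i 's/^ *p=best.x/p=best.x/' run3.py; cat >> run3.py <<'E'
print("displacement in canister mm",(frame(.1274).T@(p[:3]-np.load("p.npy")[:3]))*1e3)
E
python3 run3.py 9
```

```text
29.839326095566683 [ 0.6977 -0.168   0.1778  0.1274  0.1262] [7.3 7.2]
bottom [ 0.7615 -0.1599  0.0401]
displacement in canister mm [-0.51863816  0.36021588 -3.67141998]
```

```bash
sleep 15
```

```text
(no output)
```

View pics/cont_scene.png

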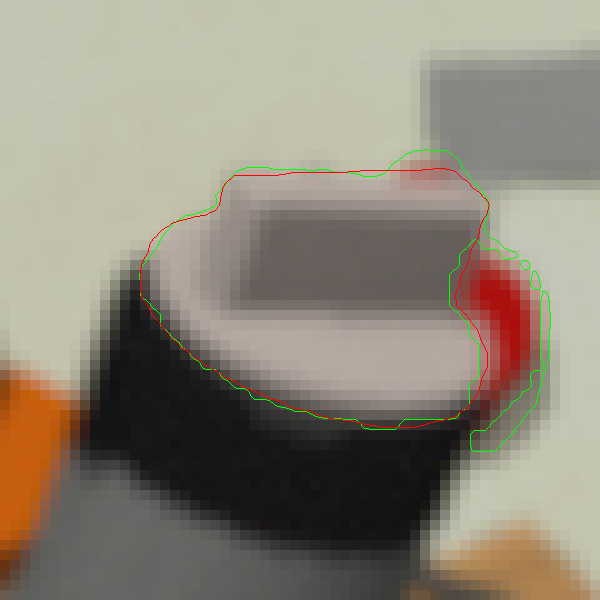

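View pics/cont_top.png

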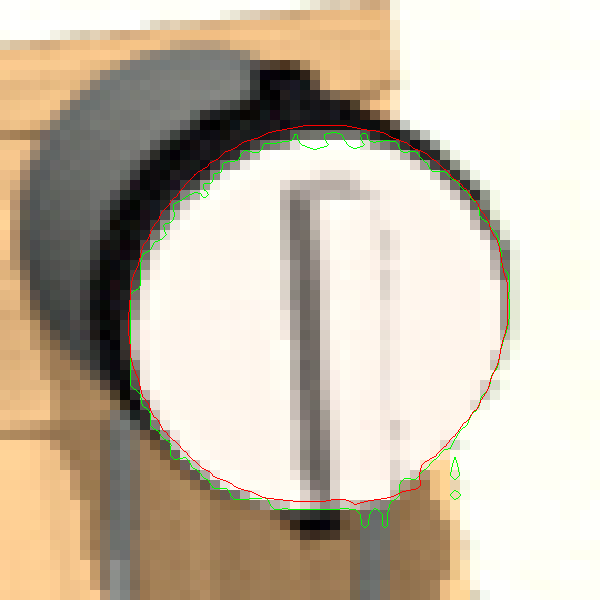

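Depth is right: -3.7 mm against -3 for locked and -7 for jammed. The fitted bar angle of 7° is weakly constrained and polluted by the red cap, so I'll check it against the bar's edges in the top view.

```bash
python3 - <<'E'
from fit import *
c0=np.array([.6977,-.168,.1778]); Rc=frame(.1274)
im=np.load("top_end.npy")[135:200,322:382].mean(2)
# right edge of side face (dark->bright) per row, subpixel
def edge(lo,hi,rise):
    pts=[]
    for y in range(23,45):
        g=np.diff(im[y,lo:hi])*(1 if rise else -1); i=g.argmax()
        w=g[max(0,i-1):i+2].clip(0); pts.append((y,lo+.5+(np.arange(max(0,i-1),i-1+len(w) if i>0 else len(w))*w).sum()/w.sum()))
    return np.polyfit(*np.array(pts).T,1)
print("image slopes dcol/drow: face-top",edge(28,37,True),"floor-face",edge(26,34,False))
for a in(-8,-4,0,4,8):
    M=Rc@R.from_rotvec([0,0,np.radians(a)]).as_matrix()
    out=[]
    for sy in(1,-1):
      for z in(.04,.006):
        u=proj("top",np.array([[.036,sy*.008,z],[-.036,sy*.008,z]])@M.T+c0); d=u[1]-u[0]; out.append((round(d[0]/d[1],3),(u-[322,135]).round(1).tolist()))
    print(a,out)
E
```

```text
image slopes dcol/drow: face-top [ 0.0524017  30.00414681] floor-face [ 0.06398189 26.66087713]
-8 [(np.float64(-0.079), [[33.1, 18.0], [30.6, 49.6]]), (np.float64(-0.076), [[29.4, 15.8], [27.0, 46.3]]), (np.float64(-0.084), [[40.2, 18.1], [37.5, 49.6]]), (np.float64(-0.081), [[36.2, 15.9], [33.7, 46.4]])]
-4 [(np.float64(-0.009), [[32.0, 18.2], [31.7, 49.8]]), (np.float64(-0.006), [[28.3, 16.1], [28.1, 46.5]]), (np.float64(-0.014), [[39.1, 17.8], [38.6, 49.4]]), (np.float64(-0.011), [[35.1, 15.7], [34.8, 46.1]])]
0 [(np.float64(0.062), [[30.9, 18.6], [32.8, 49.9]]), (np.float64(0.064), [[27.2, 16.4], [29.1, 46.7]]), (np.float64(0.056), [[37.9, 17.7], [39.7, 49.0]]), (np.float64(0.059), [[34.0, 15.5], [35.8, 45.8]])]
4 [(np.float64(0.133), [[29.8, 19.0], [33.9, 50.0]]), (np.float64(0.136), [[26.2, 16.8], [30.2, 46.7]]), (np.float64(0.128), [[36.8, 17.6], [40.8, 48.6]]), (np.float64(0.131), [[32.9, 15.5], [36.9, 45.4]])]
8 [(np.float64(0.207), [[28.7, 19.5], [35.0, 50.0]]), (np.float64(0.209), [[25.1, 17.3], [31.3, 46.7]]), (np.float64(0.201), [[35.7, 17.6], [41.8, 48.1]]), (np.float64(0.204), [[31.8, 15.5], [37.9, 44.9]])]
```

The edge slopes (0.052 and 0.064) match a bar angle of about 0° (predicted 0.062 and 0.064). The cap is locked, so I'm handing in.

```bash
python3 - <<'E'
from bench import r
print(r.read_state()["time"]); print(r.finish_job())
E
```

```text
16.6333
the job is handed in; nothing more can be done
None
```

I pressed the loose cap (the one on the robot's right) down about 10 mm. I then turned it 60° clockwise with almost no resisting torque, eased it up into the catch and let go. I handed the job in at 16.6 s.

**Last checks**
- **Depth:** the cap sits about 3.7 mm below its start height. Locked should be about 3 mm and jammed about 7 mm.
- **Bar angle:** the bar's edges in the top view put it within about 1° of the ribs. The outline fit said 7°, but the red cap behind spoiled that fit, so I went by the edges.
- **Centring:** the cap is within about 0.5 mm of where it sat at the start.
- **Robot clear:** the gripper is open and well away from everything.
- **Other objects:** the arm passed well above the mug, bowl and spatula. I did not measure their positions again at the end.

**Side force:** my estimate of the cap's axis was about 2 mm off. This caused a side force of up to about 7 N at the end of the twist, which I relaxed before letting go. The force along the canister's axis stayed below 9 N.

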